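Slide the component tray through the gravity flap

TASK

Push the clear tray of sorted components along the dark steel deck and through the hanging flap of the parts chute until it runs down the rollers inside, then keep the fingers clear so that the flap swings fully shut behind it. Only push the tray, gently, with the fingertips or the outside of the fingers: do not pinch, lift or tip it, and do not disturb the reel, heat sink, pot and capacitors standing beside the chute.

Things in the scene. Friction and masses are not known exactly. Their poses are not given: they have to be found in the camera images.
- chute: Fixed grey sheet-metal chute on the bench: a level dark steel deck, its top 44 mm above the bench, leads to a roofed box with a frosted pane in its roof. Origin: on the bench below the closed flap, midway between the side walls; +x points inwards through the mouth, y across, z up. Deck from x = -165 mm to the mouth at x = 0; back wall at x = +150 mm. Inner width 150 mm, side walls 3 mm.
- chute_mouth (a point): Point on the deck's inner edge in the middle of the mouth, right below the closed flap; axes as the chute. From here inwards the floor is a bed of free-turning grey rollers that falls at 0.25 rad to the back wall: once the tray's middle is 25 mm or more past this edge, the tray dips its nose and rolls down to the back wall by itself within a second or two.
- deck_front (a point): Middle of the deck's open front edge, on its top face, 165 mm before the mouth. Rails 14 mm above the deck run along its two sides, 150 mm apart inside, flaring out a little over the outermost 40 mm.
- roof_edge (a point): Middle of the roof's front edge, on its top face: 69 mm above the deck, 6 mm before the flap. The roof is 3 mm thick, 156 mm wide, level, runs to the back wall, nothing stands on it. The fingers need to follow the tray only about as far as the mouth; leaning them forward some 10 to 30 degrees keeps the hand clear of it.
- flap (a joint): Angle of the aluminium flap that hangs in the mouth from a pin along y, 62 mm above the deck: 0 = shut, grows as it swings inwards (at most 1.35 rad); it cannot swing outwards. 144 mm wide, 56 mm long, 3 mm thick, 50 g, almost free: gravity shuts it. The tray pushed against it opens it (about 1 rad); it rests on tray or fingers under it and slides off fingers drawn straight back.
- flap_low_edge (a point): Middle of the flap's lower edge, 6 mm above the deck when shut.
- tray_center (a point): Centre of the loose clear open tray of small black components: 82 mm along x, 115 mm along y, 32 mm tall (this point is 16 mm above its underside), upright walls 2 mm thick, 80 to 170 g. It starts on the deck, its x within 0.15 rad of the chute's x: one 115 mm side faces the mouth, the other the deck's open front. A light push (a few N) slides it.
- reel: The small black-flanged reel (52 mm wide, 40 mm tall) standing beside the chute on its right, seen from the robot; loose, leave alone. Origin: centre of its underside.
- sink: The finned aluminium heat sink (26 x 60 x 30 mm) beside the front of the chute on its right, seen from the robot; loose, leave alone. Origin: centre of its underside.
- pot: The small screw-capped pot (49 mm wide, 45 mm tall) beside the chute on its left; loose, leave alone. Origin: centre of its underside.
- cap_big: The larger can capacitor (25 mm wide, 40 mm tall) beside the deck on its left; loose, leave alone. Origin: centre of its underside.
- cap_small: The smaller can capacitor (22 mm wide, 30 mm tall) on the left of the deck, between the larger one and the pot; loose, leave alone. Origin: centre of its underside.
Mind the look-alikes: they are no part of the job. What is shaped like the part that bears tray_center but blue or brown is not meant.

How it is judged (in metres and radians):
On the way, in this order (a step that is already met when the one before it is completed fails the run):
1. the flap is pushed well open (over 0.5 rad) with the tray entering the mouth (value of joint flap above 0.5 rad and x of tray_center in the frame of chute above -0.045 m), for 0.1 s.
2. the tray is inside and running down or at the bottom (x of tray_center in the frame of chute above 0.06 m and y of tray_center in the frame of chute between -0.03 and 0.03 m and z of tray_center in the frame of chute below 0.058 m), for 0.1 s.
At the end, for the whole second after the job is handed in: The tray lies at rest on the rollers inside the chute, right way up, its centre 60 mm or more inside the plane of the closed flap and within 30 mm of the chute's middle line, and the flap hangs shut (under 0.06 rad) (all of step 2 and value of joint flap below 0.06 rad and angle between tray_center's own z axis and vertical below 0.35 rad and linear speed of tray below 0.02 m/s); the robot touches nothing.
It fails at once if the tray is lifted (its centre over 14 mm above its height on the deck) (z of tray_center in the frame of chute above 0.074 m).
It fails at once if the tray is tipped (over 0.45 rad; lying on the rollers is 0.25) (angle between tray_center's own z axis and vertical above 0.45 rad).
It fails at once if the tray is squeezed or rammed (over 40 N) (contact force between the fingers and tray above 40 N).
It fails at once if the reel, heat sink, pot or a capacitor is moved over 15 mm (distance of any of reel, sink, pot, cap_big, cap_small from where it was at the start of the episode above 0.015 m).
It also fails if it takes over 35 s, if anything falls off the work surface, if the arm or the gripper's body presses on something with over 40 N, if the wrist force passes 120 N, or if a joint passes its speed limit or range.

ROBOT

A 6-joint arm with a two-finger parallel gripper is mounted at the origin on a cart in front of the work surface, level with it; the furniture and walls round the work are solid. World frame = base frame: x ahead of the robot, y to its left, z up, the work surface at z = 0. Lengths are in mm, angles in rad, forces in N, time in s.
With the tool pointing down it reaches from about 350 to 975 mm from the base axis. Payload 7.1 kg.
Tool frame: the origin (TCP) lies at the very end of the fingers, on their centre line; the grasp point (between the pads) lies 19 mm behind it; z points along the fingers, y is the line along which they close (so a half turn about z gives the same grasp; the last joint's range is limited). The gripper opens to 88 mm and grips with 3 to 60 N. Pads are 20 mm wide; open, the fingers measure 115 mm over their backs; the gripper's body (75 mm by 178 mm) begins 61 mm behind the grasp point.
Start: joints at [-1.34, 0.423, 1.63, -0, 1.089, -0.019], TCP at [154.525, -605.58, 222.675] pointing down, gripper open.
Joint ranges: [-3, 3], [-0.9, 2.11], [0.09, 2.58], [-1.31, 4.45], [0.11, 2.69], [-2.54, 2.54]. Speed limits (rad/s): [2.39, 2.39, 3.01, 3.14, 3.14, 3.14].

INTERFACE

Orientations are given as a rotation vector (axis times angle).
In Python, from workcell import * gives the robot as it stands.
- The arm moves only by the tool step_arm, never from a script. Its argument "deltas" is a list of rows, each a list of 3 entries, a list of its own where there are three numbers: the shift along the tool's x, y, z in units of 300 mm (1.0 is 300 mm), then the turn, a rotation vector about the tool's x, y, z in units of 1.5 rad (1.0 is 1.5 rad), then the gripper command: -1 is shut, 1 is fully open, values between are in proportion. In form: [[[dx, dy, dz], [rx, ry, rz], gripper], ...]. A call has 1 to 20 rows; each row is the pose to reach, as a shift and turn from the pose commanded when the call began, along the tool's axes at that moment; what a row does not reach only later rows make up. A row lasts 1/12 s, in which the tool goes at most 41.7 mm and 7.16 degrees, less where a joint would pass 70% of its speed; a pose out of reach is approached as far as the arm can. A call with a number of a shift or a turn outside -1 to 1 is refused whole. A call with a gripper value outside its range is refused whole. The fingers move at their own pace and stop on an object; the grip force is fixed at half the most. Time passes only in rows, so rows that repeat a pose let the fingers close. It gives the time, the measured TCP pose, the force, the opening and the grip force at its end, in the units of the state.
- get_obs(): the state, without advancing time (a new reading comes with each control period).
- get_image(name): name is "side" or "top"; returns a dict with "pixels" (480x640x3 uint8, red, green, blue), "fx", "fy", "cx", "cy" (pixels), "T" (4x4, takes a point from camera to world coordinates). Camera axes: x right, y down, z forward; pixel columns grow to the right and rows downward; lengths in mm; the calibration is good to about 2 mm. A picture is of the moment at which its call begins. There is no depth.
- close_job(): hands the job in; it is judged then, once.
The state is a dict: "t": time; "qpos": joint angles; "qvel": joint speeds; "joint_torque": joint torques, N m; "ee_pos": TCP position; "orientation": TCP orientation; "ft_force": force on the tool from outside, world axes, zero at the start; "moment": the same for the moment, N m; "width": finger opening in mm; "grasp_force": force on a finger pad.
Only numpy, scipy, OpenCV 4.12 (cv2) and the standard library are available. Lean on these libraries where they do the work, as an engineer would, in place of code of your own. Each camera call takes 0.05 s, during which the arm holds its last target. There are 200 camera calls.

## Working session

There is one attempt and no reset: what is moved stays moved. The work goes in short steps, Python scripts to look and compute and a tool call to move; the robot and the scene stay as the last step left them, time stands still between calls to the robot, and variables do not carry over. Pictures are saved under pics/ and viewed, at most 10 in all, crops included, and the job is handed in when it is done.

Besides the shell and the picture viewer there is one more tool, called after "Emit:" as name(argument=value, ...) on one line, values as JSON. step_arm: Moves the arm, as the interface text tells. Its arguments: {"type":"object","properties":{"deltas":{"type":"array","items":{"type":"array"}}},"required":["deltas"]}

```bash
mkdir -p pics; python3 - <<'E'
from workcell import *
import cv2,numpy as np
for n in("top","side"):
    i=get_image(n); cv2.imwrite(f"pics/{n}0.png",i["pixels"][:,:,::-1]); print(n,i["fx"],i["fy"],i["cx"],i["cy"],np.array(i["T"]).round(3).tolist())
o=get_obs();print(o["t"],o["ee_pos"],o["orientation"],o["ft_force"])
E
```

```text
top 610.564474859473 610.564474859473 318.76077225518725 245.87881216662507 [[-0.022, -0.988, 0.155, 337.709], [-1.0, 0.021, -0.01, -42.63], [0.007, -0.155, -0.988, 1414.304], [0.0, 0.0, 0.0, 1.0]]
side 571.6381637308401 571.6381637308401 320.74197656522693 252.6216206488987 [[-0.966, -0.153, 0.209, 345.745], [-0.258, 0.628, -0.735, 689.609], [-0.019, -0.764, -0.646, 739.316], [0.0, 0.0, 0.0, 1.0]]
0.1 [ 154.41709984 -605.12329767  221.98358688] [-3.11576885e+00 -3.91227871e-01  1.88550366e-04] [ 0.96385034  0.57028027 -0.23429986]
```

View pics/top0.png

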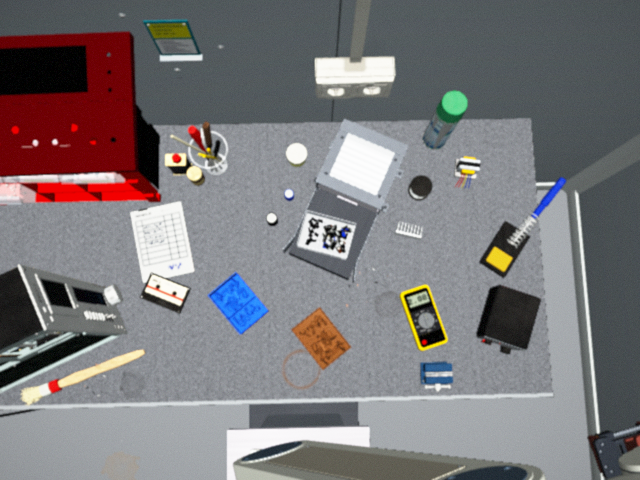

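View pics/side0.png

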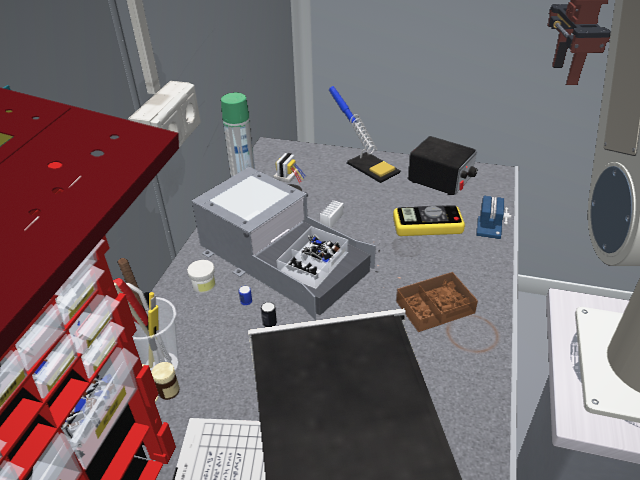

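The top view shows the chute: roof at about px (362,165), deck front edge near (290,248)–(356,275), and the clear tray at (328,236). In the side view the tray is at (312,257). I'll enlarge both.

```bash
python3 - <<'E'
import cv2
a=cv2.imread("pics/top0.png")[110:290,270:430];cv2.imwrite("pics/tc.png",cv2.resize(a,None,fx=3.333,fy=3.333,interpolation=cv2.INTER_CUBIC))
a=cv2.imread("pics/side0.png")[160:320,185:385];cv2.imwrite("pics/sc.png",cv2.resize(a,None,fx=3.6,fy=3.6,interpolation=cv2.INTER_CUBIC))
E
```

```text
(no output)
```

View pics/tc.png

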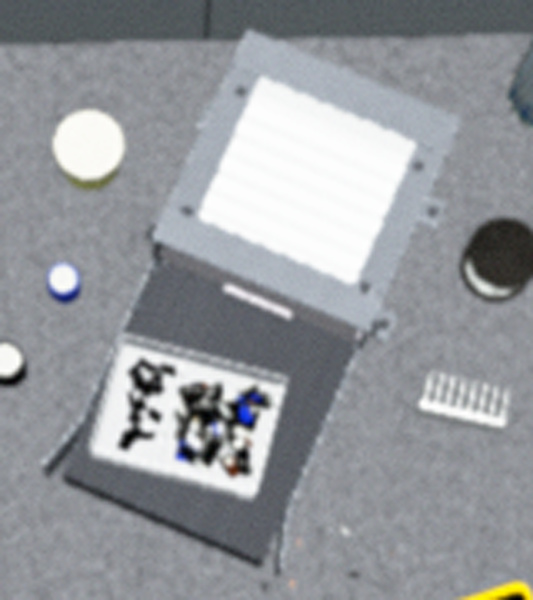

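View pics/sc.png

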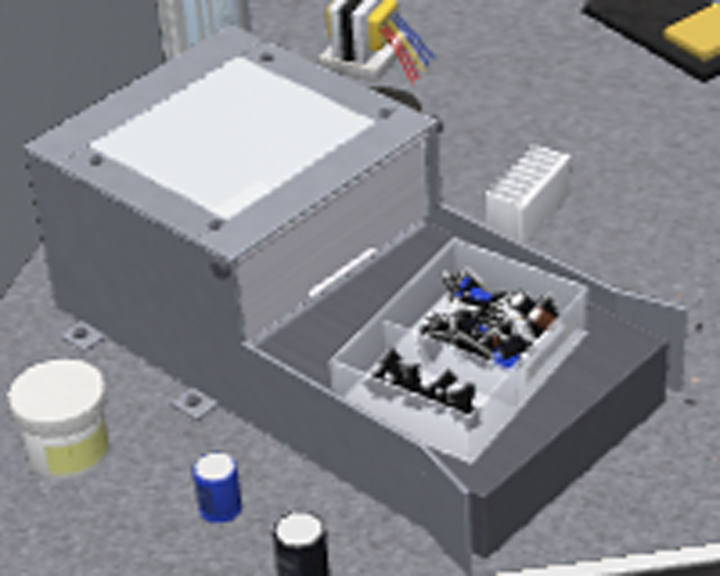

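```bash
cat > h.py <<'E'
from workcell import *
import numpy as np
from scipy.optimize import least_squares
def proj(i,P):
    T=np.array(i["T"]);p=(np.asarray(P,float)-T[:3,3])@T[:3,:3]
    return np.c_[i["fx"]*p[:,0]/p[:,2]+i["cx"],i["fy"]*p[:,1]/p[:,2]+i["cy"]]
def w(q,L):
    c,s=np.cos(q[2]),np.sin(q[2]);L=np.asarray(L,float)
    return np.c_[q[0]+c*L[:,0]-s*L[:,1],q[1]+s*L[:,0]+c*L[:,1],L[:,2]]
def fit(obs,q0):
    f=lambda q:np.concatenate([(proj(i,w(q,L))-px).ravel() for i,L,px in obs])
    r=least_squares(f,q0,loss="soft_l1");return r.x,f(r.x).round(1)
E
python3 - <<'E'
from h import *
t=get_image("top");s=get_image("side")
tp=lambda a:np.array(a)/3.3333+[270,110]
sp=lambda a:np.array(a)/3.6+[185,160]
R=[[150,78,113],[150,-78,113],[-6,-78,113],[-6,78,113]]
D=[[-165,75,44],[-165,-75,44]]
q,r=fit([(t,R+D,tp([[249,30],[458,115],[362,325],[155,237],[67,480],[262,563]])),(s,R+D,sp([[25,148],[235,27],[440,125],[238,262],[472,495],[668,340]]))],[600,0,-.4])
print("chute",q,r)
a=[[41,57.5,76],[41,-57.5,76],[-41,-57.5,76],[-41,57.5,76]]
p,r=fit([(t,a,tp([[122,337],[288,378],[255,497],[88,456]])),(s,a[:3]+[[-41,57.5,44]],sp([[332,360],[455,238],[588,288],[470,461]]))],[500,0,-.4])
print("tray",p,r)
c,sn=np.cos(q[2]),np.sin(q[2]);d=p[:2]-q[:2]
print("tray in chute",c*d[0]+sn*d[1],-sn*d[0]+c*d[1],p[2]-q[2])
E
```

```text
chute [ 6.59239159e+02 -1.22834242e+02 -4.32182845e-01] [-2.5 -0.3 -0.5  1.1  1.2  1.2 -2.3 -0.2 -2.6 -2.2 -0.3 -0.8  0.4 -0.8
 -0.1 -1.2 -0.2 -2.2 -1.2 -1.3  4.2  0.   0.9 -1. ]
tray [574.73916224 -72.85990637 -12.85384528] [-0.8 -1.4 -1.  -0.4 -0.4 -1.  -0.4 -2.2  0.4 -0.7  0.7 -1.   1.3 -1.3
  1.8  0.4]
tray in chute -97.66247505002454 9.986219947936966 -12.421662434033554
```

```bash
cat >> h.py <<'E'
from scipy.spatial.transform import Rotation as Ro
Q=np.array([659.2,-122.8,-0.432])
def target(x,y,z,lean=25):
    c,s=np.cos(Q[2]),np.sin(Q[2]);l=np.radians(lean);C,S=np.cos(l),np.sin(l)
    X=np.array([c*C,s*C,S]);Z=np.array([c*S,s*S,-C])
    return w(Q,[[x,y,z]])[0],Ro.from_matrix(np.c_[X,np.cross(Z,X),Z])
def delta(x,y,z,lean=25):
    o=get_obs();R=Ro.from_rotvec(o["orientation"]);p,Rt=target(x,y,z,lean)
    print("d",(R.inv().apply(p-o["ee_pos"])/300).round(3),"r",((R.inv()*Rt).as_rotvec()/1.5).round(3),"p",p.round())
def state():
    o=get_obs();c,s=np.cos(Q[2]),np.sin(Q[2]);d=o["ee_pos"]-[Q[0],Q[1],0]
    print("t",o["t"],"chute",(c*d[0]+s*d[1]).round(1),(-s*d[0]+c*d[1]).round(1),d[2].round(1),"q",np.round(o["qpos"],2),"F",np.round(o["ft_force"],1),"w",o["width"])
E
python3 -c "
from h import *
delta(-190,4,200)"
```

```text
d [ 1.544 -1.552  0.076] r [-0.1    0.28   0.447] p [488. -40. 200.]
```

Emit:
step_arm(deltas=[[[0.77, -0.776, 0], [-0.1, 0.28, 0.447], 1], [[0.77, -0.776, 0], [-0.1, 0.28, 0.447], 1], [[0.77, -0.776, 0], [-0.1, 0.28, 0.447], 1], [[0.77, -0.776, 0], [-0.1, 0.28, 0.447], 1], [[0.77, -0.776, 0], [-0.1, 0.28, 0.447], 1], [[0.77, -0.776, 0], [-0.1, 0.28, 0.447], 1], [[0.77, -0.776, 0], [-0.1, 0.28, 0.447], 1], [[0.77, -0.776, 0], [-0.1, 0.28, 0.447], 1], [[0.77, -0.776, 0], [-0.1, 0.28, 0.447], 1], [[0.77, -0.776, 0], [-0.1, 0.28, 0.447], 1], [[0.77, -0.776, 0], [-0.1, 0.28, 0.447], 1], [[0.77, -0.776, 0], [-0.1, 0.28, 0.447], 1]])

```text
t: 1.2
ee_pos: [320.8, -324.2, 223.0]
orientation: [2.908, -0.639, 0.647]
ft_force: [-0.1, -0.5, 0.0]
width: 87.9
grasp_force: 0.0
```

```bash
python3 -c "
from h import *
state();delta(-190,4,150)"
```

```text
t 1.2 chute -223.0 -324.6 223.0 q [-0.96  0.03  2.24  0.44  0.53  0.7 ] F [-0.1 -0.5  0. ] w 87.93899438259074
d [-0.004 -1.096  0.265] r [ 0.001 -0.001 -0.   ] p [488. -40. 150.]
```

Emit:
step_arm(deltas=[[[0, -1.0, 0.1], [0, 0, 0], 1], [[0, -1.0, 0.1], [0, 0, 0], 1], [[0, -1.0, 0.1], [0, 0, 0], 1], [[0, -1.0, 0.1], [0, 0, 0], 1], [[0, -1.0, 0.1], [0, 0, 0], 1], [[0, -1.0, 0.1], [0, 0, 0], 1], [[0, -1.0, 0.1], [0, 0, 0], 1], [[0, -1.0, 0.1], [0, 0, 0], 1], [[0, -1.0, 0.1], [0, 0, 0], 1], [[0, -1.0, 0.1], [0, 0, 0], 1], [[0, -1.0, 0.1], [0, 0, 0], 1]])

```text
t: 2.12
ee_pos: [459.0, -55.1, 194.9]
orientation: [2.91, -0.633, 0.645]
ft_force: [0.1, -0.6, 0.4]
width: 88.1
grasp_force: 0.0
```

```bash
python3 -c "
from h import *
state();delta(-190,4,70)"
```

```text
t 2.1167 chute -210.2 -22.3 194.9 q [-0.04  0.09  2.26 -0.42  0.41  2.32] F [ 0.1 -0.6  0.4] w 88.11840789871371
d [-0.115 -0.088  0.406] r [ 0.    -0.     0.002] p [488. -40.  70.]
```

```bash
python3 -c "
from h import *
delta(-195,4,120,14)"
```

```text
d [-0.06  -0.088  0.248] r [ 0.    -0.128  0.002] p [484. -38. 120.]
```

Emit:
step_arm(deltas=[[[0, -0.04, 0], [0, -0.06, 0], 1], [[0, -0.088, 0], [0, -0.128, 0], 1], [[-0.03, -0.088, 0.12], [0, -0.128, 0], 1], [[-0.06, -0.088, 0.248], [0, -0.128, 0], 1], [[-0.06, -0.088, 0.248], [0, -0.128, 0], 1], [[-0.06, -0.088, 0.248], [0, -0.128, 0], 1]])

```text
t: 2.62
ee_pos: [480.4, -40.3, 118.0]
orientation: [2.993, -0.661, 0.358]
ft_force: [-0.3, 0.6, 0.8]
width: 87.9
grasp_force: 0.0
```

```bash
python3 - <<'E'
from h import *
import cv2
state();delta(-188,4,54,14)
a=get_image("side")["pixels"][130:330,185:435,::-1]
cv2.imwrite("pics/s1.png",cv2.resize(a,None,fx=3,fy=3))
E
```

```text
t 2.6167 chute -196.9 0.0 118.0 q [-0.05  0.32  2.16 -0.21  0.46  2.14] F [-0.3  0.6  0.8] w 87.91741657720486
d [-0.022 -0.014  0.214] r [ 0.003  0.004 -0.002] p [490. -40.  54.]
```

View pics/s1.png

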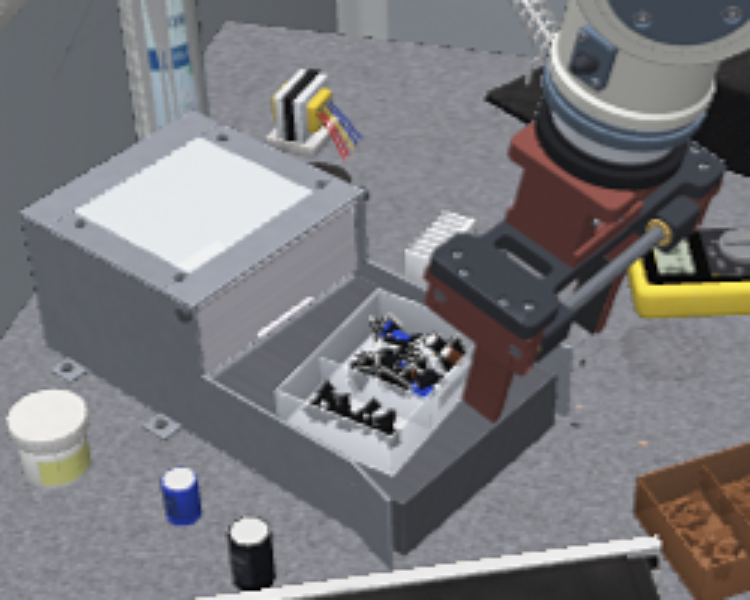

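The view shows the gripper square with the deck, with its near fingertip at (488,415) just in front of the tray and nothing disturbed. Now I'll descend.

Emit:
step_arm(deltas=[[[-0.022, -0.014, 0.1], [0, 0, 0], 1], [[-0.022, -0.014, 0.17], [0, 0, 0], 1], [[-0.022, -0.014, 0.205], [0, 0, 0], 1], [[-0.022, -0.014, 0.21], [0, 0, 0], 1], [[-0.022, -0.014, 0.21], [0, 0, 0], 1]])

```text
t: 3.08
ee_pos: [493.5, -38.9, 59.7]
orientation: [2.994, -0.658, 0.374]
ft_force: [-0.5, -0.5, 0.1]
width: 87.6
grasp_force: 0.0
```

```bash
python3 -c "
from h import *
state();delta(-140,4,55,14);delta(-30,4,55,14);delta(-20,4,56,14)"
```

```text
t 3.0833 chute -185.6 6.8 59.7 q [-0.04  0.46  2.16 -0.31  0.31  2.25] F [-0.5 -0.5  0.1] w 87.5879995825839
d [0.143 0.009 0.053] r [ 0.    -0.003 -0.001] p [534. -61.  55.]
d [0.499 0.009 0.143] r [ 0.    -0.003 -0.001] p [ 634. -107.   55.]
d [0.532 0.009 0.148] r [ 0.    -0.003 -0.001] p [ 643. -111.   56.]
```

Emit:
step_arm(deltas=[[[0.013, 0, 0.01], [0, 0, 0], 1], [[0.026, 0, 0.02], [0, 0, 0], 1], [[0.039, 0.005, 0.025], [0, 0, 0], 1], [[0.052, 0.009, 0.03], [0, 0, 0], 1], [[0.065, 0.009, 0.033], [0, 0, 0], 1], [[0.078, 0.009, 0.037], [0, 0, 0], 1], [[0.091, 0.009, 0.04], [0, 0, 0], 1], [[0.104, 0.009, 0.043], [0, 0, 0], 1], [[0.117, 0.009, 0.047], [0, 0, 0], 1], [[0.13, 0.009, 0.05], [0, 0, 0], 1], [[0.143, 0.009, 0.053], [0, 0, 0], 1], [[0.156, 0.009, 0.056], [0, 0, 0], 1], [[0.169, 0.009, 0.06], [0, 0, 0], 1], [[0.182, 0.009, 0.063], [0, 0, 0], 1], [[0.195, 0.009, 0.066], [0, 0, 0], 1], [[0.208, 0.009, 0.07], [0, 0, 0], 1]])

```text
t: 4.42
ee_pos: [551.4, -68.3, 52.3]
orientation: [2.995, -0.657, 0.369]
ft_force: [-0.6, 0.3, 0.9]
width: 87.5
grasp_force: 0.6
```

```bash
python3 - <<'E'
from h import *
import cv2
state();delta(-20,4,56,14)
a=get_image("side")["pixels"][130:330,185:435,::-1]
b=get_image("top")["pixels"][110:290,270:430,::-1]
cv2.imwrite("pics/s2.png",np.hstack([cv2.resize(a,(450,360)),cv2.resize(b,(320,360))]))
E
```

```text
t 4.4167 chute -120.7 4.3 52.3 q [-0.1   0.52  2.03 -0.23  0.36  2.11] F [-0.6  0.3  0.9] w 87.46735458865203
d [0.329 0.001 0.069] r [ 0.001 -0.001  0.   ] p [ 643. -111.   56.]
```

View pics/s2.png

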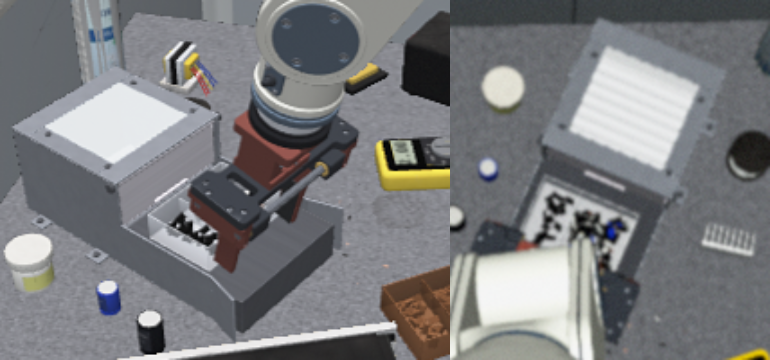

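The tray (side panel (185,225), top panel (580,220)) is now square to the fingers and sliding towards the flap, and its neighbours are unmoved. I'll push on.

Emit:
step_arm(deltas=[[[0.016, 0, 0.003], [0, 0, 0], 1], [[0.033, 0, 0.006], [0, 0, 0], 1], [[0.05, 0, 0.01], [0, 0, 0], 1], [[0.066, 0, 0.013], [0, 0, 0], 1], [[0.083, 0, 0.017], [0, 0, 0], 1], [[0.1, 0, 0.02], [0, 0, 0], 1], [[0.116, 0, 0.024], [0, 0, 0], 1], [[0.133, 0, 0.028], [0, 0, 0], 1], [[0.15, 0, 0.031], [0, 0, 0], 1], [[0.166, 0, 0.035], [0, 0, 0], 1], [[0.183, 0, 0.038], [0, 0, 0], 1], [[0.2, 0, 0.042], [0, 0, 0], 1], [[0.216, 0, 0.045], [0, 0, 0], 1], [[0.233, 0, 0.049], [0, 0, 0], 1], [[0.25, 0, 0.052], [0, 0, 0], 1], [[0.266, 0, 0.056], [0, 0, 0], 1], [[0.283, 0, 0.059], [0, 0, 0], 1], [[0.3, 0, 0.063], [0, 0, 0], 1], [[0.316, 0, 0.066], [0, 0, 0], 1], [[0.329, 0, 0.069], [0, 0, 0], 1]])

```text
t: 6.18
ee_pos: [643.3, -110.6, 56.3]
orientation: [2.995, -0.657, 0.37]
ft_force: [0.0, -0.2, -0.2]
width: 87.5
grasp_force: 0.0
```

```bash
python3 - <<'E'
from h import *
import cv2
state();delta(-10,4,56,14);delta(-70,4,56,14)
a=get_image("side")["pixels"][130:330,185:435,::-1]
b=get_image("top")["pixels"][110:290,270:430,::-1]
cv2.imwrite("pics/s3.png",np.hstack([cv2.resize(a,(450,360)),cv2.resize(b,(320,360))]))
E
```

```text
t 6.1833 chute -19.6 4.4 56.3 q [-0.16  0.61  1.82 -0.15  0.48  1.97] F [ 0.  -0.2 -0.2] w 87.48753859517814
d [0.031 0.001 0.009] r [ 0.001 -0.001  0.   ] p [ 652. -115.   56.]
d [-0.163  0.001 -0.04 ] r [ 0.001 -0.001  0.   ] p [597. -90.  56.]
```

View pics/s3.png

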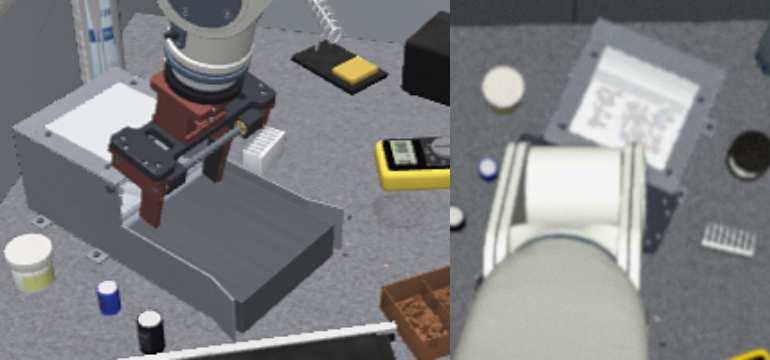

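The tray is mostly through the mouth (side panel (128,200); the components show through the pane at (625,100)). I'll let it roll, with a slight nudge.

Emit:
step_arm(deltas=[[[0.01, 0, 0.003], [0, 0, 0], 1], [[0.02, 0, 0.006], [0, 0, 0], 1], [[0.02, 0, 0.006], [0, 0, 0], 1], [[0.02, 0, 0.006], [0, 0, 0], 1], [[0.0, 0, 0.0], [0, 0, 0], 1], [[-0.03, 0, -0.01], [0, 0, 0], 1], [[-0.06, 0, -0.02], [0, 0, 0], 1], [[-0.1, 0, -0.025], [0, 0, 0], 1], [[-0.13, 0, -0.035], [0, 0, 0], 1], [[-0.163, 0, -0.04], [0, 0, 0], 1], [[-0.2, 0, -0.05], [0, 0, 0], 1], [[-0.23, 0, -0.06], [0, 0, 0], 1], [[-0.26, 0, -0.08], [0, 0, 0], 1], [[-0.3, 0, -0.1], [0, 0, 0], 1], [[-0.35, 0, -0.15], [0, 0, 0], 1], [[-0.4, 0, -0.2], [0, 0, 0], 1], [[-0.45, 0, -0.3], [0, 0, 0], 1], [[-0.45, 0, -0.35], [0, 0, 0], 1], [[-0.45, 0, -0.35], [0, 0, 0], 1]])

```text
t: 7.87
ee_pos: [500.6, -44.2, 127.9]
orientation: [2.995, -0.656, 0.376]
ft_force: [1.5, -0.6, 0.4]
width: 87.5
grasp_force: 0.0
```

```bash
python3 - <<'E'
from h import *
import cv2
state()
a=get_image("side")["pixels"][130:330,185:435,::-1]
b=get_image("top")["pixels"][110:290,270:430,::-1]
cv2.imwrite("pics/s4.png",np.hstack([cv2.resize(a,(450,360)),cv2.resize(b,(320,360))]))
E
```

```text
t 7.8667 chute -177.0 5.0 127.9 q [-0.06  0.32  2.12 -0.2   0.48  2.11] F [ 1.5 -0.6  0.4] w 87.46829870444435
```

View pics/s4.png

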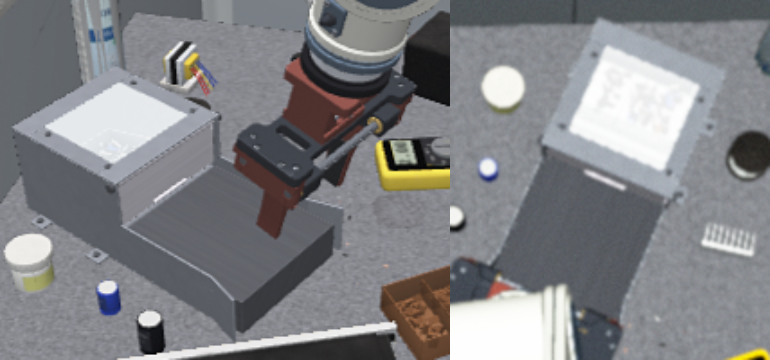

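The flap looks shut (side panel (170,190), top panel (605,180)), and the components show through the pane near (635,90). I'll let it settle for a second and check the tray's position.

Emit:
step_arm(deltas=[[[0, 0, -0.1], [0, 0, 0], 1], [[0, 0, -0.1], [0, 0, 0], 1], [[0, 0, -0.1], [0, 0, 0], 1], [[0, 0, -0.1], [0, 0, 0], 1], [[0, 0, -0.1], [0, 0, 0], 1], [[0, 0, -0.1], [0, 0, 0], 1], [[0, 0, -0.1], [0, 0, 0], 1], [[0, 0, -0.1], [0, 0, 0], 1], [[0, 0, -0.1], [0, 0, 0], 1], [[0, 0, -0.1], [0, 0, 0], 1], [[0, 0, -0.1], [0, 0, 0], 1], [[0, 0, -0.1], [0, 0, 0], 1]])

```text
t: 8.97
ee_pos: [493.9, -41.7, 154.3]
orientation: [2.995, -0.657, 0.369]
ft_force: [-0.4, 0.2, -0.1]
width: 87.4
grasp_force: 0.0
```

```bash
python3 - <<'E'
from h import *
import cv2
state()
i=get_image("top");print(proj(i,w(Q,[[105,0,35],[105,57,50],[105,-57,50],[60,0,50]])).round(1))
b=i["pixels"][115:215,310:420,::-1]
g=cv2.normalize(np.clip(cv2.cvtColor(b,cv2.COLOR_BGR2GRAY),190,255),None,0,255,cv2.NORM_MINMAX)
b=cv2.resize(b,None,fx=3.5,fy=3.5);g=cv2.cvtColor(cv2.resize(g,None,fx=3.5,fy=3.5),cv2.COLOR_GRAY2BGR)
cv2.imwrite("pics/s5.png",np.hstack([b,g]))
E
```

```text
t 8.9667 chute -184.1 4.5 154.3 q [-0.05  0.26  2.11 -0.18  0.55  2.09] F [-0.4  0.2 -0.1] w 87.37274290539862
[[363.8 160.3]
 [341.6 148.9]
 [387.  168. ]
 [356.7 175.7]]
```

View pics/s5.png

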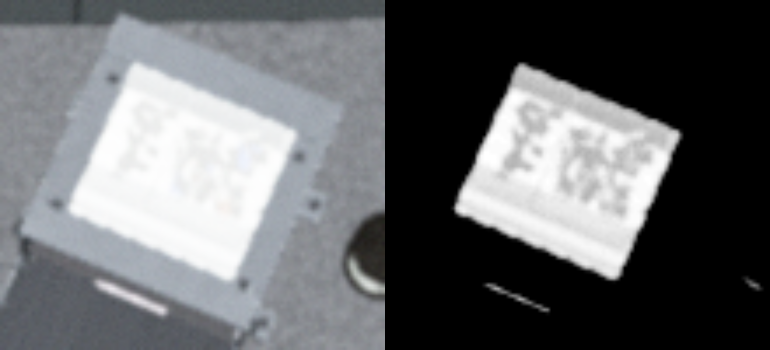

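The components centre at about px (366,159), matching a tray at chute x ≈ 105 mm on the middle line, and the flap is shut. I'm handing it in.

```bash
python3 -c "
from workcell import *
print(close_job())"
```

```text
the job is handed in; nothing more can be done
None
```

I pushed the tray through the flap and handed the job in at about 9 s. In the last pictures it lies at the bottom of the rollers, about 105 mm inside and near the middle line, with the flap shut, the neighbouring parts unmoved and the fingers clear; the hand-in gave no verdict.

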